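# Third hand at the frame jig

## Task

Take the short aluminium post with the raised end plate and set it flat in the jig's channel, clear of the sprung stop, with its end plate facing the stop. Then slide it gently along the channel against the stop until the stop is about half way in (about 12 mm, a push of some 10 N; never near the end of its travel) and hold it there with a steady push so that a colleague can screw it down: finish while still holding and pressing the post. Leave the other things on the bench where they lie.

Things in the scene. Friction and masses are not known exactly. Their poses are not given: they have to be found in the camera images.
- post: The post to hold: bare aluminium profile lying flat, 120 mm long overall (own x), 30 wide (own y), 45 high, about 0.3 kg. Its last 8 mm at +x are a steel end plate 30 wide, 62 high, standing 17 mm above the profile. Origin: centre of its underside; own x points to the end plate, roughly to the robot's right (-y), up to 75 degrees either way. It lies in one of three places, among two other parts.
- post_end (a point): Point on the outer face of the post's end plate, at 60 mm along the post's own x, 20 mm above its underside, on its middle line. It touches the stop face.
- post_grip (a point): Good place to grip the post, across its 30 mm width: middle of its length, 36 mm above its underside. Keep the fingertips more than 12 mm above the underside, to clear the jig's rails.
- jig: The jig, fixed to the bench: grey plastic base plate 260 mm long (own x), 110 wide (own y), 12 thick, its top the channel's floor. Origin: centre of its underside, on the bench. Own x is the push direction, along the channel to the stop, roughly to the robot's right (-y), up to 20 degrees either way. A block (own x 78 to 110 mm, 60 wide, top 54 mm above the bench) carries the stop.
- channel (a point): Point on the channel's floor, 45 mm before the jig's origin: with the post's origin here the end plate is 25 mm short of the stop. Its axes are the jig's. The channel is 36 mm wide, centred on own y = 0, between two aluminium rails 12 mm wide and 10 mm high above the floor, from 115 mm before the jig's origin to 10 mm past it.
- stop_face (a point): Centre of the stop's front face: a steel plate 44 mm wide, 36 high, 10 thick across the end of the channel, from 2 to 38 mm above the channel's floor; this point is 20 mm above the floor and moves with the stop. At rest it is 40 mm past the jig's origin. Its axes are the jig's.
- stop (a joint): Travel of the sprung stop along the jig's +x, in m: 0 at rest, 0.024 fully home, half way 0.012. A spring of 800 N/m with no preload pushes it back (about 9.6 N at 0.012).
- offcut: Leave alone: a plain aluminium profile 100 x 30 x 45 mm without an end plate. Origin: centre of its underside.
- angle: Leave alone: a steel angle bracket with an 80 x 35 mm foot, 6 mm thick, and a 60 mm high upright at one end. Origin: centre of its underside.
- screwdriver: Leave alone: a black screwdriver 190 mm long lying beyond the jig.
- can: Leave alone: a small steel can, 52 mm across and 60 mm high, standing nearer the robot. Origin: centre of its underside.
- tape: Leave alone: a roll of tape, 90 mm across and 24 mm high, at the far side. Origin: centre of its underside.
Not all that is in view belongs to the job. Leave any yellow look-alike of the post alone.

How it is judged:
By the outcome, as a careful person would: the job done as asked, in the order asked, and still so for the second after the job is handed in, while the arm keeps its last pose, push and grip.
It also fails if it takes over 45 s, if anything falls off the work surface, if the arm or the gripper's body presses on something with over 40 N, if the wrist force passes 120 N, or if a joint passes its speed limit or range.

## Robot

A 6-joint arm with a two-finger parallel gripper is mounted at the origin on the work surface. World frame = base frame: x ahead of the robot, y to its left, z up, the work surface at z = 0. Lengths are in m, angles in rad, forces in N, time in s.
With the tool pointing down it reaches from about 0.375 to 0.9 m from the base axis. Payload 3.1 kg.
Tool frame: the origin (TCP) lies at the very end of the fingers, on their centre line; the grasp point (between the pads) lies 19 mm behind it; x points along the fingers, z is the direction in which the jaws open and shut, and the axes are right-handed (so a half turn about x gives the same grasp; the last joint's range is limited). The gripper opens to 85 mm and grips with 20 to 120 N. Pads are 22 mm wide; open, the fingers measure 114 mm over their backs; the gripper's body (76 mm by 85 mm) begins 54 mm behind the grasp point. The pads swing forward as they close: fully open they stand 13 mm farther back than shut.
Start: joints at [-1.45, 0.527, 1.433, -0, 1.181, -0.178], TCP at [0.184, -0.597, 0.231] pointing down, gripper open.
Joint ranges: [-3.08, 3.08], [-0.75, 2.2], [0.22, 2.44], [-1.43, 4.57], [0, 2.65], [-2.85, 2.85]. Speed limits (rad/s): [2.79, 2.79, 3.14, 3.14, 3.14, 3.14].

## Interface

Orientations are given as a unit quaternion [x, y, z, w].
In Python, from station import manip, viewer, job gives the robot as it stands.
- The arm moves only by the tool move_arm, never from a script. Its argument "deltas" is one flat list of numbers, 7 for each row, row after row: the finger opening in mm, from 0 to 85.4, then the shift along the tool's x, y, z in mm, then the turn, a rotation vector about the tool's x, y, z in degrees. In form: [jaw, tx, ty, tz, rx, ry, rz, jaw, tx, ty, tz, rx, ry, rz, ...]. A call has 1 to 10 rows; each row shifts and turns the commanded pose from where the row before left it, along the tool's axes as they then stand; what a row does not reach is not made up. A row lasts 1/10 s, in which the tool goes at most 50 mm and 8.59 degrees, less where a joint would pass 70% of its speed; a pose out of reach is approached as far as the arm can. A call is refused whole if a number of a shift passes 50 or a number of a turn 8.59, either way. A call with a gripper value outside its range is refused whole. The fingers move at their own pace and stop on an object; "force" is the grip in N (left out, the last holds). Time passes only in rows, so rows that do not move let the fingers close. It gives the time, the measured TCP pose, the force and the opening at its end, in the units of the state.
- manip.sense(): the state, without advancing time (a new reading comes with each control period).
- viewer.snapshot(name): name is "scene" or "side" or "wrist"; returns a dict with "image" (420x560x3 uint8, red, green, blue), "depth" (420x560 float32, m along the optical axis (not along the pixel's ray), 0 where there is no reading), "fovy" (degrees; the focal length in pixels is half the picture's height over the tangent of half this angle, whatever the lens; pixels are square), "cx", "cy" (the principal point, pixels), "R" (3x3) and "t" (3): a world point X has camera coordinates R X + t. Camera axes: x right, y down, z forward; pixel columns grow to the right and rows downward; lengths in m; the calibration is good to about 2 mm. A picture is of the moment at which its call begins.
- job.sign_off(): hands the job in, once; it reports no verdict.
The state is a dict: "t": time; "q": joint angles; "qd": joint speeds; "tau": joint torques, N m; "tcp_pos": TCP position; "tool_rot": TCP orientation; "force": force on the tool from outside, world axes, zero at the start; "ft_torque": the same for the moment, N m; "finger_gap": opening from 0.0 (shut) to 1.0 (fully open).
Only numpy, scipy, OpenCV 4.12 (cv2) and the standard library are available. Lean on these libraries where they do the work, as an engineer would, in place of code of your own. Each camera call takes 0.05 s, during which the arm holds its last target.

## Working session

There is one attempt and no reset: what is moved stays moved. The work goes in short steps, Python scripts to look and compute and a tool call to move; the robot and the scene stay as the last step left them, time stands still between calls to the robot, and variables do not carry over. Pictures are saved under pics/ and viewed, and the job is handed in when it is done.

Besides the shell and the picture viewer there is one more tool, called after "Call:" in YAML: its name, and indented under it one key for each argument. move_arm: Moves the arm, as the interface text tells. Its arguments: {"type":"object","properties":{"deltas":{"type":"array"},"force":{"type":"number"}},"required":["deltas"]}

```bash
mkdir -p pics
cat > h.py <<'E'
import numpy as np, cv2
from station import manip, viewer, job
def snap(n,f):
    s=viewer.snapshot(n); cv2.imwrite('pics/'+f+'.png',s['image'][:,:,::-1]); np.savez('pics/'+f+'.npz',**s); return s
def pts(s):
    d=s['depth'];h,w=d.shape;f=h/2/np.tan(np.radians(s['fovy'])/2)
    v,u=np.mgrid[:h,:w]
    P=np.stack([(u-s['cx'])/f*d,(v-s['cy'])/f*d,d],-1)
    X=(P-np.array(s['t']))@np.array(s['R']); X[d==0]=np.nan
    return X
E
python3 - <<'E'
from h import *
for n in ['scene','side','wrist']:
    s=snap(n,n+'0'); print(n,s['fovy'],s['cx'],s['cy'],-np.array(s['R']).T@s['t'],(s['depth']>0).mean())
print(manip.sense())
E
```

```text
scene 53.37949448077791 274.25358362531114 211.8676656480891 [1.33465564 0.12375554 0.78023657] 0.9961352040816327
side 57.605277248900485 276.72687479524024 209.38798469920968 [0.37180606 0.83599947 0.54115698] 0.996156462585034
wrist 69.48085798228087 279.63416103066186 215.16555660111152 [ 0.25377875 -0.57544494  0.37340849] 0.9959523809523809
{'t': 0.15, 'q': array([-1.45050038e+00,  5.28288692e-01,  1.43360836e+00,  1.09808959e-05,
        1.18138814e+00, -1.78514956e-01]), 'qd': array([ 0.00024547, -0.00522148, -0.00254455,  0.00053954, -0.00064579,
        0.00014187]), 'tau': array([ 4.42402879e-04, -4.42744696e+01, -1.78275597e+01, -2.07876042e-04,
        5.65098875e-03,  6.87299689e-06]), 'tcp_pos': array([ 0.1839457 , -0.59674791,  0.23053613]), 'tool_rot': array([ 0.42044353,  0.56926194, -0.41956806,  0.56844588]), 'force': array([0.16961421, 0.38892155, 0.13767573]), 'ft_torque': array([ 0.02242239, -0.03728381,  0.03125821]), 'finger_gap': 0.9991334382912883}
```

View pics/scene0.png

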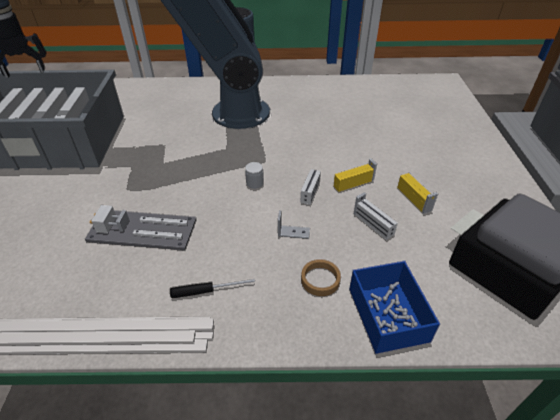

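View pics/side0.png

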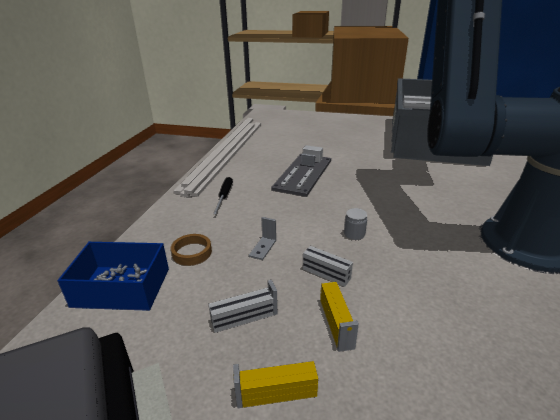

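View pics/wrist0.png

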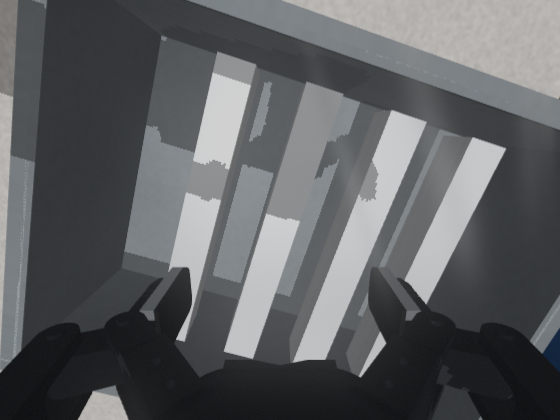

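The scene view shows the post at about (375,216), with its end plate at (359,203). The plain offcut is at (312,187), the angle bracket at (292,230) and the jig at (140,228), with its stop block on the left. The two yellow parts are look-alikes. The wrist is over a crate.

Run:
```python
from h import *
def L(f): return dict(np.load('pics/'+f+'.npz'))
for n,box in [('scene0',(345,185,405,245)),('side0',(200,275,285,335))]:
    s=L(n);X=pts(s);u0,v0,u1,v1=box
    Q=X[v0:v1,u0:u1].reshape(-1,3)
    print(n,'table z',np.nanmedian(X[...,2]))
    for lo,hi in [(.035,.049),(.052,.07)]:
        q=Q[(Q[:,2]>lo)&(Q[:,2]<hi)]
        r=cv2.minAreaRect((q[:,:2]*1000).astype(np.float32)); print(lo,len(q),r,np.median(q,0),np.median(q[:,2]), cv2.boxPoints(r).round(1).tolist())
    u0,v0,u1,v1=(75,195,205,255) if n=='scene0' else (265,140,340,200)
    Q=X[v0:v1,u0:u1].reshape(-1,3)
    for lo,hi in [(.008,.015),(.019,.026),(.04,.051),(.0515,.058)]:
        q=Q[(Q[:,2]>lo)&(Q[:,2]<hi)]
        r=cv2.minAreaRect((q[:,:2]*1000).astype(np.float32)); print('jig',lo,len(q),r,np.median(q,0), cv2.boxPoints(r).round(1).tolist())
    im=s['image'][v0-5:v1+5,u0-5:u1+5,::-1]
    cv2.imwrite('pics/z_'+n+'.png',cv2.resize(im,None,fx=5,fy=5,interpolation=cv2.INTER_CUBIC))
```

```text
scene0 table z 0.0004297842382520004
0.035 502 ((568.5291748046875, 375.1892395019531), (121.95367431640625, 33.89208221435547), 35.058353424072266) [0.57536124 0.37661915 0.04512757] 0.04512756588004918 [[508.8999938964844, 354.0], [528.2999877929688, 326.29998779296875], [628.2000122070312, 396.29998779296875], [608.7000122070312, 424.1000061035156]]
0.052 51 ((523.6311645507812, 342.0054016113281), (9.068876266479492, 29.603931427001953), 38.74253463745117) [0.52535296 0.34156771 0.06040879] 0.060408791679326716 [[510.79998779296875, 350.70001220703125], [529.4000244140625, 327.6000061035156], [536.4000244140625, 333.29998779296875], [517.9000244140625, 356.3999938964844]]
jig 0.008 2024 ((581.6228637695312, -225.96188354492188), (262.7320556640625, 114.27410888671875), 82.57562255859375) [ 0.59832446 -0.21184166  0.01246849] [[508.0, -348.79998779296875], [621.2999877929688, -363.6000061035156], [655.2999877929688, -103.0999984741211], [541.9000244140625, -88.30000305175781]]
jig 0.019 479 ((581.5738525390625, -222.91241455078125), (225.49005126953125, 64.78909301757812), 82.5482
[... 1962 characters left out ...]
[603.4000244140625, -324.6000061035156], [629.9000244140625, -112.0999984741211], [568.5, -104.5]]
jig 0.04 116 ((570.4041748046875, -291.6129455566406), (61.24089813232422, 63.72896194458008), 3.0179660320281982) [ 0.57347861 -0.29752256  0.04625752] [[538.0999755859375, -261.3999938964844], [541.5, -325.0], [602.7000122070312, -321.79998779296875], [599.2999877929688, -258.20001220703125]]
jig 0.0515 76 ((572.0718383789062, -314.074951171875), (33.60029220581055, 58.13754653930664), 80.93856048583984) [ 0.57096748 -0.31472584  0.05383955] [[540.7000122070312, -326.1000061035156], [598.0999755859375, -335.20001220703125], [603.4000244140625, -302.1000061035156], [546.0, -292.8999938964844]]
```

Run:
```python
from h import *
def L(f): return dict(np.load('pics/'+f+'.npz'))
s=L('scene0')
X=pts(s)
for n,(u0,v0,u1,v1) in dict(crate=(0,70,125,165),can=(243,160,268,190),off=(298,168,325,206)).items():
    q=X[v0:v1,u0:u1].reshape(-1,3); q=q[q[:,2]>.02]; print(n,np.nanmin(q,0),np.nanmax(q,0))
```

```text
crate [-0.00367022 -0.81828933  0.02005038] [ 0.32586331 -0.40769851  0.2669483 ]
can [0.37348268 0.0353562  0.02007022] [0.42403721 0.08642899 0.06470115]
off [0.39080433 0.19013337 0.02005765] [0.49234349 0.24937668 0.04922837]
```

```bash
cat >> h.py <<'E'
from scipy.spatial.transform import Rotation as Ro
def plan(p,yaw):
    """yaw: world angle of tool z (deg), tool x down. prints delta in tool axes"""
    s=manip.sense(); R=Ro.from_quat(s['tool_rot']); 
    z=np.array([np.cos(np.radians(yaw)),np.sin(np.radians(yaw)),0]); x=np.array([0,0,-1.])
    T=Ro.from_matrix(np.stack([x,np.cross(z,x),z],1))
    print('tcp',s['tcp_pos'].round(4),'toolz yaw',np.degrees(np.arctan2(*R.as_matrix()[[1,0],2])).round(2),'gap',s['finger_gap'],'F',s['force'].round(2),'t',s['t'])
    print('shift tool mm',(R.inv().apply(np.array(p)-s['tcp_pos'])*1000).round(1),'rotvec deg',np.degrees((R.inv()*T).as_rotvec()).round(2),'world d',((np.array(p)-s['tcp_pos'])*1000).round(1), 'q',np.degrees(s['q']).round(1))
E
python3 - <<'E'
from h import *
print(Ro.from_quat(manip.sense()['tool_rot']).as_matrix().round(3))
plan([.569,.376,.25],125.5)
plan([.569,.376,.25],-54.5)
E
```

```text
[[-0.     0.956  0.294]
 [ 0.002  0.294 -0.956]
 [-1.     0.    -0.002]]
tcp [ 0.1839 -0.5967  0.2305] toolz yaw -72.88 gap 0.9991334382912883 F [0.17 0.39 0.14] t 0.15
shift tool mm [ -17.9  654.4 -816.3] rotvec deg [ 1.6162e+02 -5.0000e-02  1.3000e-01] world d [385.1 972.7  19.5] q [-83.1  30.3  82.1   0.   67.7 -10.2]
tcp [ 0.1839 -0.5967  0.2305] toolz yaw -72.88 gap 0.9991334382912883 F [0.17 0.39 0.14] t 0.15
shift tool mm [ -17.9  654.4 -816.3] rotvec deg [-18.38  -0.09  -0.03] world d [385.1 972.7  19.5] q [-83.1  30.3  82.1   0.   67.7 -10.2]
```

Call:
move_arm:
  deltas: [85,-45,0,0,0,0,0,85,-45,0,0,0,0,0,85,-40,0,0,0,0,0]

```text
t: 0.45
tcp_pos: [0.184, -0.5972, 0.3628]
tool_rot: [0.42, 0.569, -0.42, 0.569]
force: [-0.4, -1.0, -0.2]
finger_gap: 0.995
```

Call:
move_arm:
  deltas: [85,0,40,-25,0,0,0,85,0,40,-25,0,0,0,85,0,40,-25,0,0,0,85,0,40,-25,0,0,0,85,0,40,-25,0,0,0,85,0,40,-25,0,0,0,85,0,40,-25,0,0,0,85,0,40,-25,0,0,0,85,0,40,-25,0,0,0,85,0,40,-25,0,0,0]

```text
t: 1.45
tcp_pos: [0.4935, -0.2388, 0.3611]
tool_rot: [0.42, 0.569, -0.42, 0.569]
force: [1.2, -0.7, -0.4]
finger_gap: 0.994
```

Run:
```python
from h import *
plan([.569,.376,.25],-54.5)
s=snap('wrist','w1')
```

```text
tcp [ 0.4935 -0.2388  0.3611] toolz yaw -72.88 gap 0.9936938599009721 F [ 1.25 -0.67 -0.41] t 1.45
shift tool mm [ 111.2  253.1 -565.3] rotvec deg [-1.838e+01 -2.000e-02  1.000e-02] world d [  75.5  614.8 -111.1] q [-37.5  16.9  83.   -0.   80.2  35.4]
```

View pics/w1.png

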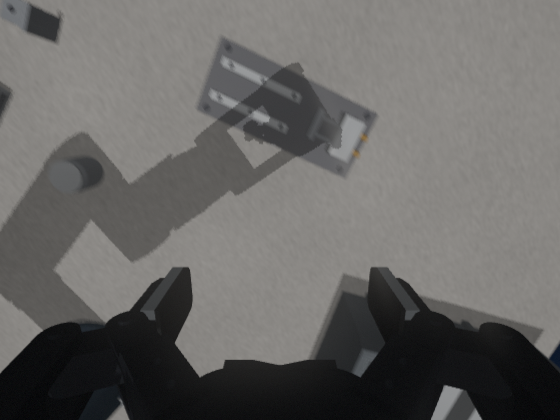

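The wrist view shows the jig at about (288,107), with its stop to the right at (345,138). I'll measure it here.

Run:
```python
from h import *
s=dict(np.load('pics/w1.npz'));X=pts(s)
Q=X[20:190,180:395].reshape(-1,3)
print(np.nanmedian(X[200:260,250:320,2]))
for lo,hi in [(.006,.016),(.019,.026),(.047,.052),(.0525,.058),(.01,.06)]:
    q=Q[(Q[:,2]>lo)&(Q[:,2]<hi)]
    r=cv2.minAreaRect((q[:,:2]*1000).astype(np.float32)); print('jig',lo,len(q),r,np.median(q,0))
u=np.array([-.128,-.992]);
# profile along jig axis/lateral for rails
c=np.array([.583,-.225])
for ang in (-97.0,-97.3,-97.6):
    u=np.array([np.cos(np.radians(ang)),np.sin(np.radians(ang))]);w=np.array([-u[1],u[0]])
    a=(Q[:,:2]-c)@u;b=(Q[:,:2]-c)@w
    m=(a>-.11)&(a<.0)&(Q[:,2]>.018)&(Q[:,2]<.028)
    pos=b[m&(b>0)];neg=b[m&(b<0)]
    print(ang,np.percentile(pos,[1,50,99])*1e3,np.percentile(neg,[1,50,99])*1e3,a[m].min(),a[m].max(), [np.polyfit(a[m&k],b[m&k],1) for k in (b>0,b<0)])
    m=Q[:,2]>.0525
    print('block',np.percentile(a[m],[1,99]),np.percentile(b[m],[1,99]))
```

```text
0.0003752448233653539
jig 0.006 9618 ((581.8662109375, -224.4893035888672), (260.5408630371094, 110.32046508789062), 82.76002502441406) [ 0.58801958 -0.21198512  0.01252544]
jig 0.019 1489 ((584.1781005859375, -206.69400024414062), (193.0028076171875, 60.14722442626953), 82.90239715576172) [ 0.60099977 -0.17324171  0.02253677]
jig 0.047 251 ((571.4605102539062, -299.0458679199219), (70.209716796875, 57.81137466430664), 82.81648254394531) [ 0.57603366 -0.26983672  0.05027465]
jig 0.0525 913 ((570.037353515625, -317.72833251953125), (32.190643310546875, 59.80215835571289), 83.32332611083984) [ 0.57071834 -0.31760282  0.05433211]
jig 0.01 12661 ((581.926025390625, -224.7399139404297), (260.1471252441406, 110.18106842041016), 82.8382568359375) [ 0.58422859 -0.218689    0.01291032]
-97.0 [16.90854245 22.76083735 28.8081366 ] [-30.89633352 -24.98012952 -19.16973168] -0.10995072512924459 -9.735567731881e-06 [array([-0.00286211,  0.02260204]), array([-0.00299504, -0.02516376])]
block [0.07803918 0.10922507] [-0.03064682  0.02758729]
-97.3 [16.61761937 22.48307558 28.63744818] [-31.18069815 -25.27751501 -19.43088554] -0.10988523045998273 -4.0650630058216285e-05 [array([0.0022931 , 0.02259875]), array([ 0.00220587, -0.02516997])]
block [0.07813597 0.10920683] [-0.03016914  0.02807231]
-97.6 [16.16838422 22.1380355  28.26268969] [-31.51333956 -25.593645   -19.6521384 ] -0.10984585056868605 -2.9595249643356436e-05 [array([0.00774452, 0.0226164 ]), array([ 0.00799095, -0.02514417])]
block [0.07823125 0.10917524] [-0.02969064  0.02856238]
```

Call:
move_arm:
  deltas: [85,5,16,-45,0,0,0,85,5,16,-45,0,0,0,85,5,16,-45,0,0,0,85,5,16,-45,0,0,0,85,5,16,-45,0,0,0,85,5,16,-45,0,0,0,85,5,16,-45,0,0,0,85,5,16,-45,0,0,0,85,5,16,-45,0,0,0,85,5,16,-45,0,0,0]

```text
t: 2.5
tcp_pos: [0.5128, 0.2383, 0.3109]
tool_rot: [0.42, 0.569, -0.42, 0.569]
force: [1.0, 0.3, -0.1]
finger_gap: 0.997
```

Call:
move_arm:
  deltas: [85,5,16,-45,0,0,0,85,5,16,-40,0,0,0,85,0,0,0,6.1,0,0,85,0,0,0,6.1,0,0,85,0,0,0,6.2,0,0,85,0,0,0,0,0,0]

```text
t: 3.1
tcp_pos: [0.5185, 0.3271, 0.3008]
tool_rot: [-0.505, -0.495, 0.506, -0.494]
force: [0.8, -0.7, -0.5]
finger_gap: 0.992
```

Run:
```python
from h import *
plan([.569,.376,.1],-54.5)
s=snap('wrist','w2')
```

```text
tcp [0.5185 0.3271 0.3008] toolz yaw -91.25 gap 0.9916107382864365 F [ 0.78 -0.69 -0.5 ] t 3.1
shift tool mm [200.7  49.6 -50.1] rotvec deg [-3.675e+01  1.000e-02  6.000e-02] world d [  50.5   48.9 -200.8] q [ 21.8  25.4  79.   -0.   75.7 113.1]
```

View pics/w2.png

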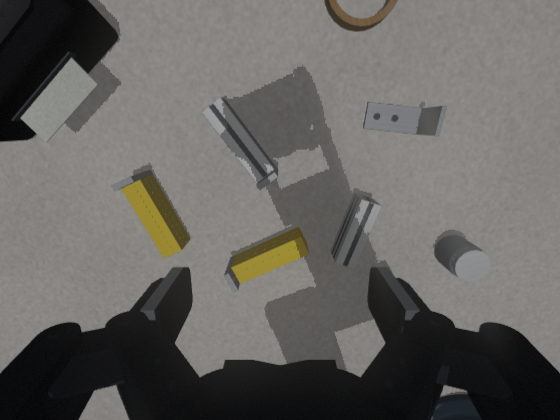

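The turn went the wrong way; it should be negative about tool x. The post is at (240,143), with its plate at (268,180). I'll measure it from this view.

Run:
```python
from h import *
s=dict(np.load('pics/w2.npz'));X=pts(s)
Q=X[85:200,195:285].reshape(-1,3)
for lo,hi in [(.04,.049),(.055,.068),(.04,.068)]:
    q=Q[(Q[:,2]>lo)&(Q[:,2]<hi)]
    r=cv2.minAreaRect((q[:,:2]*1000).astype(np.float32)); print(lo,len(q),r,np.median(q,0))
c=np.array([.569,.376])
for ang in (-144.5,-145):
    u=np.array([np.cos(np.radians(ang)),np.sin(np.radians(ang))]);w=np.array([-u[1],u[0]])
    q=Q[(Q[:,2]>.04)&(Q[:,2]<.049)]
    a=(q[:,:2]-c)@u*1e3;b=(q[:,:2]-c)@w*1e3
    print(ang,np.percentile(a,[1,99]),np.percentile(b,[.5,50,99.5]))
    E=[]
    for k in range(-50,50,10):
        m=(a>k)&(a<k+10); E.append((b[m].min(),b[m].max()))
    E=np.array(E);x=np.arange(-45,55,10);print(np.polyfit(x,E,1),E.round(1).tolist())
```

```text
0.04 2138 ((568.6681518554688, 376.99822998046875), (117.95528411865234, 30.390159606933594), 35.55426788330078) [0.57336588 0.37972388 0.04551559]
0.055 164 ((522.5726318359375, 343.9593200683594), (8.334433555603027, 30.08772850036621), 35.78670883178711) [0.52292746 0.34375768 0.06216724]
0.04 2312 ((567.895263671875, 376.4105529785156), (119.8946304321289, 30.38739776611328), 35.60620880126953) [0.56959779 0.37705474 0.04560044]
-144.5 [-57.9157064   51.98963075] [-15.77187981  -0.38450848  14.09674397]
[[ 2.94264963e-03 -3.35186036e-04]
 [-1.59202797e+01  1.41096265e+01]] [[-16.2, 14.1], [-16.2, 14.0], [-15.7, 14.2], [-15.8, 14.1], [-15.9, 14.2], [-16.1, 14.2], [-15.8, 14.2], [-15.8, 14.0], [-16.1, 14.2], [-15.7, 14.0]]
-145 [-57.92327114  52.02054962] [-15.88413161  -0.46033602  14.24709559]
[[ 1.11057344e-02  8.07153963e-03]
 [-1.59283851e+01  1.41028500e+01]] [[-16.6, 13.7], [-16.5, 13.7], [-15.9, 13.9], [-16.0, 14.0], [-15.9, 14.1], [-15.8, 14.2], [-16.0, 14.3], [-15.6, 14.2], [-15.8, 14.5], [-15.3, 14.4]]
```

Call:
move_arm:
  deltas: [85,0,0,0,-8.5,0,0,85,0,0,0,-8.5,0,0,85,0,0,0,-8.5,0,0,85,0,0,0,-8.5,0,0]

```text
t: 3.55
tcp_pos: [0.5187, 0.3268, 0.3013]
tool_rot: [0.336, 0.622, -0.336, 0.622]
force: [-0.3, 0.5, 0.1]
finger_gap: 0.991
```

Run:
```python
from h import *
plan([.568,.3764,.1],-54.45)
```

```text
tcp [0.5187 0.3268 0.3013] toolz yaw -56.82 gap 0.9911087657143028 F [-0.25  0.54  0.06] t 3.55
shift tool mm [201.2  68.4 -14.5] rotvec deg [-2.37 -0.    0.01] world d [  49.3   49.6 -201.3] q [21.8 25.4 79.  -0.  75.7 78.6]
```

Call:
move_arm:
  deltas: [85,40,14,-3,-2.5,0,0,85,40,14,-3,0,0,0,85,40,14,-3,0,0,0,85,40,14,-3,0,0,0,85,40,12,-3,0,0,0,85,0,0,0,0,0,0,85,0,0,0,0,0,0]

```text
t: 4.25
tcp_pos: [0.5656, 0.3777, 0.1004]
tool_rot: [0.324, 0.629, -0.326, 0.627]
force: [-0.9, 0.5, 0.4]
finger_gap: 0.993
```

Run:
```python
from h import *
plan([.568,.3764,.019],-54.45)
s=snap('wrist','w3');X=pts(s)
Q=X.reshape(-1,3)
c=np.array([.569,.376]);ang=-144.5
u=np.array([np.cos(np.radians(ang)),np.sin(np.radians(ang))]);w=np.array([-u[1],u[0]])
a=(Q[:,:2]-c)@u*1e3;b=(Q[:,:2]-c)@w*1e3
m=(Q[:,2]>.04)&(Q[:,2]<.049)&(abs(a)<55)&(abs(b)<22)
print(m.sum(),np.percentile(a[m],[0.5,99.5]),np.percentile(b[m],[.5,50,99.5]))
```

```text
tcp [0.5656 0.3777 0.1004] toolz yaw -54.71 gap 0.9925123288135812 F [-0.85  0.47  0.4 ] t 4.25
shift tool mm [81.4  1.4  2.5] rotvec deg [-0.26 -0.02  0.15] world d [  2.4  -1.3 -81.4] q [24.3 43.1 79.2 -0.  57.8 79.1]
6491 [-54.73123292  53.21334293] [-15.42596307  -0.49504908  14.2153621 ]
```

View pics/w3.png

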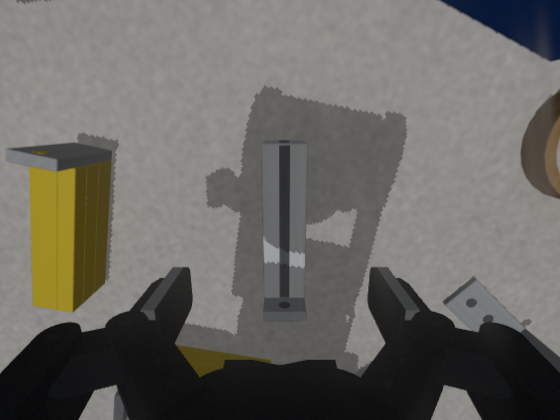

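Call:
move_arm:
  deltas: [85,28,1.4,2.7,-0.2,0,0,85,28,0,0,0,0,0,85,25,0,0,0,0,0,85,0,0,0,0,0,0]
  force: 60

```text
t: 4.7
tcp_pos: [0.5678, 0.376, 0.0204]
tool_rot: [0.324, 0.629, -0.325, 0.628]
force: [-0.5, -0.9, 0.4]
finger_gap: 0.994
```

Run:
```python
from h import *
plan([.568,.3764,.019],-54.45)
```

```text
tcp [0.5678 0.376  0.0204] toolz yaw -54.57 gap 0.9940090029072839 F [-0.5  -0.9   0.39] t 4.7
shift tool mm [ 1.4  0.4 -0.2] rotvec deg [-0.12 -0.02  0.12] world d [ 0.2  0.4 -1.4] q [24.1 49.4 80.7 -0.  50.  78.7]
```

Call:
move_arm:
  deltas: [55,1,0,0,0,0,0,30,0,0,0,0,0,0,20,0,0,0,0,0,0,20,0,0,0,0,0,0,20,0,0,0,0,0,0,20,0,0,0,0,0,0]
  force: 60

```text
t: 5.3
tcp_pos: [0.5701, 0.3773, 0.0213]
tool_rot: [0.325, 0.628, -0.323, 0.629]
force: [-0.6, -0.9, 5.5]
finger_gap: 0.338
```

Run:
```python
from h import *
plan([.568,.3764,.019],-54.45)
```

```text
tcp [0.5701 0.3773 0.0213] toolz yaw -54.57 gap 0.33767467140964225 F [-0.58 -0.9   5.48] t 5.3
shift tool mm [ 2.3 -2.2 -0.5] rotvec deg [-0.12  0.05 -0.18] world d [-2.1 -0.9 -2.3] q [24.2 49.4 80.5 -0.  49.9 78.7]
```

Call:
move_arm:
  deltas: [20,-10,0,0,0,0,0,20,-25,0,0,0,0,0,20,-35,0,0,0,0,0,20,-35,0,0,0,0,0,20,-20,0,0,0,0,0,20,0,0,0,0,0,0,20,0,0,0,0,0,0]

```text
t: 6.0
tcp_pos: [0.568, 0.3767, 0.144]
tool_rot: [0.324, 0.629, -0.324, 0.628]
force: [-0.8, 0.0, -2.9]
finger_gap: 0.337
```

```bash
cat >> h.py <<'E'
def postrel(f):
    """post in tool frame"""
    s=snap('wrist',f);X=pts(s);m=manip.sense();R=Ro.from_quat(m['tool_rot']).as_matrix()
    T=(X-m['tcp_pos'])@R*1e3
    q=T[(abs(T[...,2])<22)&(abs(T[...,1])<90)&(T[...,0]<10)&(T[...,0]>-60)].reshape(-1,3)
    return T,q
E
python3 - <<'E'
from h import *
plan([.5873,-.1802,.12],-7.17)
T,q=postrel('w4')
h,e=np.histogram(q[:,0],bins=np.arange(-60,12,2));print(list(zip(e,h)))
E
```

```text
tcp [0.568  0.3767 0.144 ] toolz yaw -54.58 gap 0.3368449726344659 F [-0.82  0.01 -2.85] t 6.0
shift tool mm [  24.1 -307.1  464.9] rotvec deg [-4.741e+01 -4.000e-02  4.000e-02] world d [  19.3 -556.9  -24. ] q [24.2 40.1 77.6  0.  62.4 78.7]
[(np.int64(-60), np.int64(146)), (np.int64(-58), np.int64(164)), (np.int64(-56), np.int64(149)), (np.int64(-54), np.int64(129)), (np.int64(-52), np.int64(122)), (np.int64(-50), np.int64(140)), (np.int64(-48), np.int64(177)), (np.int64(-46), np.int64(140)), (np.int64(-44), np.int64(109)), (np.int64(-42), np.int64(145)), (np.int64(-40), np.int64(544)), (np.int64(-38), np.int64(149)), (np.int64(-36), np.int64(147)), (np.int64(-34), np.int64(132)), (np.int64(-32), np.int64(141)), (np.int64(-30), np.int64(113)), (np.int64(-28), np.int64(1677)), (np.int64(-26), np.int64(11810)), (np.int64(-24), np.int64(313)), (np.int64(-22), np.int64(72)), (np.int64(-20), np.int64(101)), (np.int64(-18), np.int64(66)), (np.int64(-16), np.int64(98)), (np.int64(-14), np.int64(76)), (np.int64(-12), np.int64(63)), (np.int64(-10), np.int64(56)), (np.int64(-8), np.int64(63)), (np.int64(-6), np.int64(24)), (np.int64(-4), np.int64(29)), (np.int64(-2), np.int64(7)), (np.int64(0), np.int64(65)), (np.int64(2), np.int64(2)), (np.int64(4), np.int64(39)), (np.int64(6), np.int64(20)), (np.int64(8), np.int64(13))]
```

View pics/w4.png

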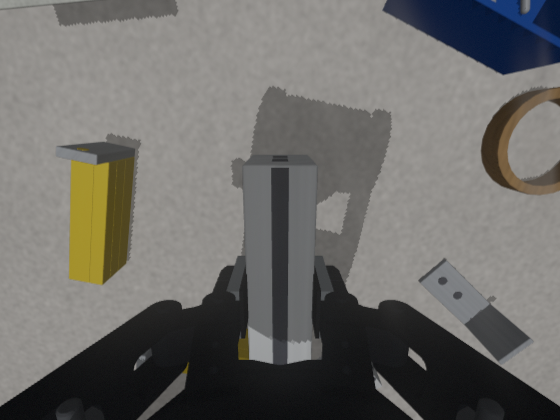

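```bash
cat >> h.py <<'E'
def post_fit(q):
    t=q[(q[:,0]>-29)&(q[:,0]<-22)]
    t=t[t[:,1]>-45]
    A=np.c_[t[:,1],t[:,2],np.ones(len(t))];c=np.linalg.lstsq(A,t[:,0],rcond=None)[0]
    r=cv2.minAreaRect(t[:,1:].astype(np.float32))
    print('top plane slope deg y,z',np.degrees(c[:2]).round(2),'x at 0',c[2].round(2),'y max',np.percentile(t[:,1],99.7).round(2),'z',np.percentile(t[:,2],[.5,99.5]).round(2))
    E=[]
    k=np.arange(-10,55,5)
    for i in k:
        b=t[(t[:,1]>i)&(t[:,1]<i+5)][:,2];E.append((b.min(),b.max()))
    E=np.array(E);pf=np.polyfit(k+2.5,E,1);print('yaw edges deg',np.degrees(pf[0]).round(2),'at0',pf[1].round(2))
E
python3 - <<'E'
from h import *
T,q=postrel('w5');post_fit(q)
E
```

```text
top plane slope deg y,z [ 0.13 -0.15] x at 0 -24.76 y max 58.14 z [-17.27  16.76]
yaw edges deg [ 0.27 -0.4 ] at0 [-15.54  15.34]
```

Call:
move_arm:
  deltas: [20,0,-12,18,0,0,0,20,0,-24,37,0,0,0,20,0,-26,39,0,0,0,20,0,-26,39,0,0,0,20,0,-26,39,0,0,0,20,0,-26,39,0,0,0,20,0,-26,39,0,0,0,20,0,-26,39,0,0,0,20,0,-26,39,0,0,0,20,0,-26,39,0,0,0]

```text
t: 7.1
tcp_pos: [0.5813, -0.0652, 0.1424]
tool_rot: [0.324, 0.63, -0.324, 0.627]
force: [0.9, -0.0, -2.0]
finger_gap: 0.333
```

Call:
move_arm:
  deltas: [20,0,-24,37,0,0,0,20,0,-24,37,0,0,0,20,0,-13,20,0,0,0,20,0,0,0,-5,0,0,20,0,0,0,-8.4,0,0,20,0,0,0,-8.4,0,0,20,0,0,0,-8.4,0,0,20,0,0,0,-8.4,0,0,20,0,0,0,-6,0,0,20,0,0,0,-2.8,0,0]

```text
t: 8.1
tcp_pos: [0.5861, -0.175, 0.1422]
tool_rot: [0.044, 0.707, -0.043, 0.704]
force: [-0.9, 0.0, -3.1]
finger_gap: 0.344
```

Call:
move_arm:
  deltas: [20,0,0,0,0,0,0,20,0,0,0,0,0,0,20,0,0,0,0,0,0]

```text
t: 8.4
tcp_pos: [0.587, -0.1754, 0.1435]
tool_rot: [0.045, 0.706, -0.044, 0.705]
force: [0.4, -0.1, -1.8]
finger_gap: 0.336
```

Run:
```python
from h import *
plan([.5876,-.1782,.034],-7.17)
T,q=postrel('w6');post_fit(q)
```

```text
tcp [ 0.587  -0.1754  0.1435] toolz yaw -7.22 gap 0.3361655203286448 F [ 0.42 -0.14 -1.79] t 8.4
shift tool mm [109.5  -2.8   1.1] rotvec deg [-0.05 -0.08 -0.03] world d [   0.6   -2.8 -109.5] q [-27.1  35.5  88.4   0.   56.2 -19.9]
top plane slope deg y,z [ 0.15 -0.12] x at 0 -23.96 y max 57.99 z [-17.75  17.13]
yaw edges deg [ 0.3  -0.49] at0 [-15.82  15.07]
```

View pics/w6.png

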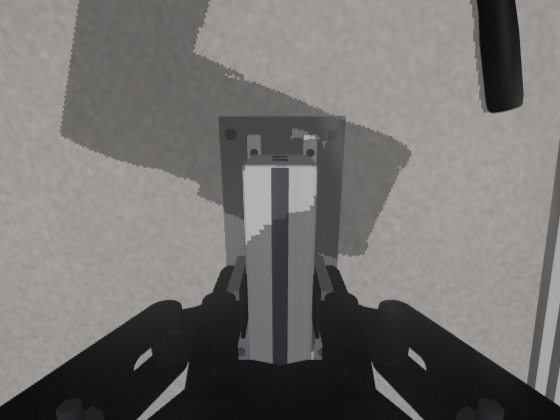

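```bash
cat >> h.py <<'E'
def jigrel(T):
    m=manip.sense(); R=Ro.from_quat(m['tool_rot']).as_matrix()
    W=(T/1e3)@R.T+m['tcp_pos']
    z=W[...,2]
    sel=(z>.007)&(z<.017)&(abs(T[...,2])<75)&(T[...,1]>0)&(T[...,1]<100)
    t=T[sel]
    E=[];K=[]
    for i in range(0,85,5):
        b=t[(t[:,1]>i)&(t[:,1]<i+5)][:,2]
        if len(b)>10: E.append((b.min(),b.max()));K.append(i+2.5)
    E=np.array(E).round(1);print('plate edges',[(k,*e) for k,e in zip(K,E.tolist())],'ymax',np.percentile(t[:,1],99.7))
    sel=(z>.019)&(z<.025)&(abs(T[...,2])<35)&(T[...,1]>50)&(T[...,1]<90)
    t=T[sel]
    for sg in (1,-1):
        r=t[t[:,2]*sg>0]; print('rail',len(r),np.percentile(r[:,2],[2,50,98]).round(2),np.percentile(r[:,1],98))
E
python3 - <<'E'
from h import *
T,q=postrel('w7');post_fit(q);jigrel(T);plan([.5876,-.1782,.034],-7.17)
E
```

```text
top plane slope deg y,z [ 0.13 -0.1 ] x at 0 -23.99 y max 57.97 z [-17.5  16.6]
yaw edges deg [ 0.35 -0.46] at0 [-15.82  15.1 ]
plate edges [(2.5, -53.3, 55.5), (7.5, -53.1, 56.1), (12.5, -53.7, 55.9), (17.5, -53.4, 55.6), (22.5, -53.2, 56.1), (27.5, -53.7, 55.8), (32.5, -53.8, 55.6), (37.5, -53.5, 56.2), (42.5, -53.1, 56.0), (47.5, -53.9, 55.7), (52.5, -53.3, 56.1), (57.5, -53.3, 56.0), (62.5, -53.8, 55.6), (67.5, -53.6, 56.3), (72.5, -53.1, 55.9), (77.5, -53.8, 55.6)] ymax 79.3851743074743
rail 250 [19.55 24.87 30.8 ] 64.69229802990031
rail 250 [-28.21 -22.75 -16.95] 64.66267676812039
tcp [ 0.5872 -0.1755  0.144 ] toolz yaw -7.21 gap 0.3370250165620337 F [-0.44  0.24 -2.02] t 8.5
shift tool mm [110.   -2.6   0.8] rotvec deg [-0.04 -0.03 -0.01] world d [   0.4   -2.7 -110. ] q [-27.1  35.4  88.4   0.   56.2 -19.9]
```

Call:
move_arm:
  deltas: [20,20,-2.5,1.3,0,0,0,20,30,0,0,0,0,0,20,25,0,0,0,0,0,20,10,0,0,0,0,0,20,6,0,0,0,0,0,20,0,0,0,0,0,0,20,0,0,0,0,0,0]

```text
t: 9.2
tcp_pos: [0.5892, -0.1787, 0.0544]
tool_rot: [0.044, 0.705, -0.045, 0.706]
force: [-0.1, -0.4, -2.3]
finger_gap: 0.341
```

Run:
```python
from h import *
T,q=postrel('w8');post_fit(q);jigrel(T);plan([.5876,-.1782,.034],-7.17)
```

```text
top plane slope deg y,z [0.15 0.  ] x at 0 -23.99 y max 57.99 z [-17.84  16.72]
yaw edges deg [ 0.33 -1.5 ] at0 [-15.77  15.92]
plate edges [(2.5, -56.3, 53.0), (7.5, -56.7, 53.5), (12.5, -56.2, 53.6), (17.5, -56.3, 53.2), (22.5, -56.6, 53.5), (27.5, -56.4, 53.2), (32.5, -56.4, 53.3), (37.5, -56.5, 53.6), (42.5, -56.4, 53.4), (47.5, -56.7, 53.4), (52.5, -56.4, 53.9), (57.5, -56.1, 53.5), (62.5, -56.5, 53.1), (67.5, -56.3, 53.7), (72.5, -56.5, 53.3), (77.5, -56.1, 53.5), (82.5, -56.3, 53.5)] ymax 82.91150853451283
rail 636 [16.57 22.58 28.09] 67.57284775377333
rail 675 [-31.04 -25.27 -19.51] 67.54708238592164
tcp [ 0.5893 -0.1787  0.0546] toolz yaw -7.18 gap 0.3363079193130725 F [ 0.12  0.49 -2.13] t 9.25
shift tool mm [20.6  0.3 -1.8] rotvec deg [-0.01  0.14  0.05] world d [ -1.7   0.5 -20.6] q [-27.3  43.   90.8   0.   46.1 -20.1]
```

View pics/w8.png

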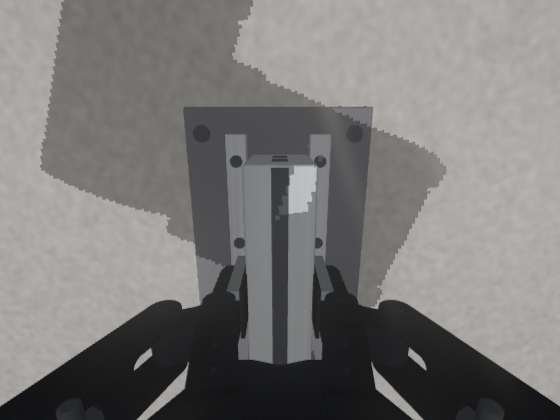

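Call:
move_arm:
  deltas: [20,4,0,-1.2,0,0,0,20,4,0,0,0,0,0,20,0,0,0,0,0,0,20,0,0,0,0,0,0]

```text
t: 9.65
tcp_pos: [0.5871, -0.178, 0.0452]
tool_rot: [0.044, 0.706, -0.044, 0.706]
force: [0.4, -0.1, -3.2]
finger_gap: 0.336
```

Run:
```python
from h import *
T,q=postrel('w9');post_fit(q);jigrel(T);plan([.5876,-.1782,.034],-7.17)
```

```text
top plane slope deg y,z [ 0.15 -0.1 ] x at 0 -24.09 y max 57.98 z [-17.69  17.1 ]
yaw edges deg [ 0.24 -1.89] at0 [-15.77  16.22]
plate edges [(2.5, -53.9, 55.8), (7.5, -54.0, 55.5), (12.5, -54.2, 55.6), (17.5, -54.1, 55.7), (22.5, -53.9, 55.5), (27.5, -54.2, 55.8), (32.5, -54.1, 55.8), (37.5, -54.3, 55.8), (42.5, -54.6, 55.8), (47.5, -53.9, 56.0), (52.5, -54.2, 55.5), (57.5, -54.3, 55.6), (62.5, -54.1, 56.1), (67.5, -54.2, 55.6), (72.5, -53.8, 55.8), (77.5, -54.2, 55.5), (82.5, -54.0, 55.5)] ymax 82.42689127972646
rail 735 [18.86 24.6  30.38] 67.3546814562695
rail 691 [-28.85 -23.34 -17.35] 67.33551031194294
tcp [ 0.5872 -0.1781  0.0453] toolz yaw -7.18 gap 0.34039854308936845 F [ 0.77 -0.98 -2.1 ] t 9.7
shift tool mm [11.3 -0.   0.4] rotvec deg [-0.01  0.    0.  ] world d [  0.4  -0.1 -11.3] q [-27.3  43.7  91.2   0.   45.1 -20.1]
```

Call:
move_arm:
  deltas: [20,3,0,0.6,0,0,0,20,3,0,0,0,0,0,20,2,0,0,0,0,0,20,2,0,0,0,0,0,20,1,0,0,0,0,0,20,0,0,0,0,0,0]

```text
t: 10.3
tcp_pos: [0.5876, -0.1781, 0.0341]
tool_rot: [0.044, 0.706, -0.044, 0.706]
force: [-0.8, -0.4, -2.3]
finger_gap: 0.342
```

Run:
```python
from h import *
T,q=postrel('w10');post_fit(q);jigrel(T);plan([.5876,-.1782,.034],-7.17)
W=pts(np.load('pics/w10.npz'))
a=T[(abs(T[...,2])<10)&(T[...,1]>20)&(T[...,1]<50)&(T[...,0]<-15)&(T[...,0]>-35)]
```

```text
top plane slope deg y,z [ 0.13 -0.06] x at 0 -24.03 y max 57.97 z [-17.39  16.92]
yaw edges deg [ 1.26 -1.93] at0 [-16.61  16.26]
plate edges [(2.5, -54.5, 55.1), (7.5, -54.6, 55.2), (12.5, -54.8, 55.3), (17.5, -54.6, 55.0), (22.5, -54.6, 55.5), (27.5, -54.6, 55.3), (32.5, -54.7, 54.9), (37.5, -54.8, 55.4), (42.5, -54.8, 55.2), (47.5, -54.3, 55.3), (52.5, -54.4, 55.1), (57.5, -54.8, 55.1), (62.5, -54.7, 55.4), (67.5, -54.7, 55.0), (72.5, -54.8, 55.2), (77.5, -55.0, 55.4), (82.5, -54.5, 55.0)] ymax 82.30265332591142
rail 866 [11.65 23.85 29.85] 67.26092982864454
rail 837 [-29.26 -23.44 -12.53] 67.25518697389145
tcp [ 0.5877 -0.1782  0.0342] toolz yaw -7.18 gap 0.3412230808601164 F [-0.85  1.42 -1.8 ] t 10.35
shift tool mm [ 0.2 -0.1 -0.1] rotvec deg [-0.01 -0.01 -0.  ] world d [-0.1 -0.  -0.2] q [-27.3  44.7  91.2   0.   44.  -20.1]
```

Call:
move_arm:
  deltas: [20,0.6,0,0,0,0,0,20,0.6,0,0,0,0,0,20,0,0,0,0,0,0]

```text
t: 10.65
tcp_pos: [0.5879, -0.1782, 0.0333]
tool_rot: [0.044, 0.706, -0.044, 0.706]
force: [0.0, 0.5, -1.0]
finger_gap: 0.339
```

```bash
cat > chk.py <<'E'
from h import *
def f(n):
    F=[];P=[]
    T,q=postrel(n);post_fit(q)
    m=manip.sense();u=np.array([-.1249,-.9922,0]);w=np.array([.9922,-.1249,0])
    d=m['tcp_pos']-np.array([.5817,-.2248,0])
    print('t',m['t'],'tcp a,b,z mm',(d@u*1e3).round(2),(d@w*1e3).round(2),(d[2]*1e3).round(2),'F along,lat,up',(m['force']@u).round(2),(m['force']@w).round(2),m['force'][2].round(2))
    s=dict(np.load('pics/'+n+'.npz'));X=pts(s).reshape(-1,3)
    a=(X[:,:2]-[.5817,-.2248])@u[:2];b=(X[:,:2]-[.5817,-.2248])@w[:2]
    k=(a<-.03)&(a>-.11)&(abs(b)<.01)&(X[:,2]>.05);print('post top z world',np.nanmedian(X[k,2]))
    k=(a<-.06)&(a>-.13)&(abs(b)<.01)&(X[:,2]>.05)&(X[:,2]<.065);print('post rear end a',np.percentile(a[k],.5)*1e3 if k.any() else None)
    k=(a<-.09)&(abs(b)<.033)&(X[:,2]>.019)&(X[:,2]<.025)&(abs(b)>.02);print('rail end a (want -115)',np.percentile(a[k],2)*1e3)
E
python3 -c "
from chk import *;f('c1')"
```

```text
top plane slope deg y,z [ 0.09 -0.08] x at 0 -24.19 y max 57.95 z [-17.42  16.8 ]
yaw edges deg [ 1.15 -0.52] at0 [-16.43  15.24]
t 10.7 tcp a,b,z mm -46.95 0.33 33.35 F along,lat,up 0.34 0.21 -0.54
post top z world 0.05809606369976682
post rear end a -105.07810823266665
rail end a (want -115) -114.23154576758373
```

Call:
move_arm:
  deltas: [20,0.5,0,0,0,0,0,20,0.4,0,0,0,0,0,20,0,0,0,0,0,0]

```text
t: 11.0
tcp_pos: [0.5879, -0.1783, 0.0332]
tool_rot: [0.044, 0.706, -0.044, 0.706]
force: [-1.1, 0.1, 4.9]
finger_gap: 0.34
```

```bash
python3 -c "
from chk import *;f('c2');snap('scene','s2');snap('side','sd2')"
```

```text
top plane slope deg y,z [-0.02 -0.01] x at 0 -24.19 y max 57.96 z [-17.58  16.97]
yaw edges deg [ 0.26 -0.46] at0 [-15.7   15.19]
t 11.05 tcp a,b,z mm -46.9 0.34 33.25 F along,lat,up 0.31 -2.0 5.63
post top z world 0.05802022214371385
post rear end a -105.01344948263889
rail end a (want -115) -114.18391024959453
```

View pics/s2.png

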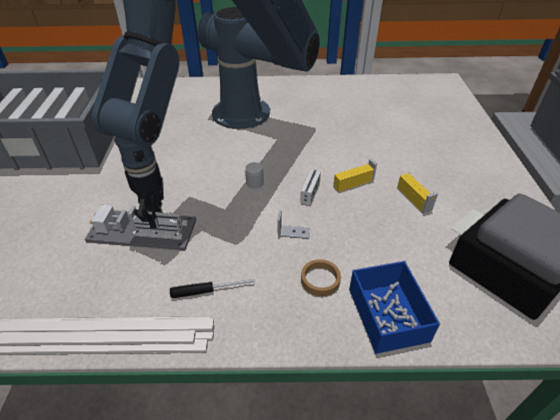

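Call:
move_arm:
  deltas: [20,-0.3,0,0,0,0,0,20,0,-2,0,0,0,0,20,0,-3,0,0,0,0,20,0,-3,0,0,0,0,20,0,-3,0,0,0,0,20,0,-3,0,0,0,0,20,0,-2,0,0,0,0]

```text
t: 11.85
tcp_pos: [0.5863, -0.1924, 0.0332]
tool_rot: [0.045, 0.705, -0.044, 0.706]
force: [1.0, 6.6, 5.8]
finger_gap: 0.338
```

```bash
python3 -c "
from chk import *;f('c3')"
```

```text
top plane slope deg y,z [ 0.13 -0.05] x at 0 -24.22 y max 58.27 z [-17.55  16.79]
yaw edges deg [ 0.29 -0.4 ] at0 [-15.7   15.18]
t 11.9 tcp a,b,z mm -32.37 0.55 33.24 F along,lat,up -4.97 -0.3 6.22
post top z world 0.05822417797902479
post rear end a -90.79347038179047
rail end a (want -115) -113.96034659574603
```

Call:
move_arm:
  deltas: [20,-0.5,-2,0,0,0,0,20,0,-2,0,0,0,0,20,0,-2,0,0,0,0,20,0,0,0,0,0,0]

```text
t: 12.3
tcp_pos: [0.5852, -0.1999, 0.0332]
tool_rot: [0.045, 0.706, -0.044, 0.706]
force: [0.1, 4.4, 4.2]
finger_gap: 0.345
```

```bash
python3 -c "
from chk import *;f('c4')"
```

```text
top plane slope deg y,z [ 0.04 -0.11] x at 0 -24.21 y max 57.95 z [-17.36  16.99]
yaw edges deg [ 0.3  -1.32] at0 [-15.7   15.88]
t 12.35 tcp a,b,z mm -25.21 0.31 33.25 F along,lat,up -3.98 0.03 4.93
post top z world 0.0583680129711049
post rear end a -83.35619423055608
rail end a (want -115) -114.06688955508956
```

Call:
move_arm:
  deltas: [20,0,-1.5,0,0,0,0,20,0,-1.5,0,0,0,0,20,0,-1.5,0,0,0,0,20,0,-1.5,0,0,0,0,20,0,-1.5,0,0,0,0,20,0,-1.5,0,0,0,0,20,0,0,0,0,0,0]

```text
t: 13.05
tcp_pos: [0.5841, -0.2077, 0.0332]
tool_rot: [0.045, 0.706, -0.044, 0.706]
force: [2.0, 6.9, 6.7]
finger_gap: 0.339
```

```bash
python3 -c "
from chk import *;f('c5')"
```

```text
top plane slope deg y,z [ 0.14 -0.08] x at 0 -24.2 y max 57.98 z [-17.35  16.99]
yaw edges deg [ 0.89 -1.02] at0 [-16.16  15.63]
t 13.1 tcp a,b,z mm -17.23 0.21 33.26 F along,lat,up -7.3 0.94 5.84
post top z world 0.05756162117539001
post rear end a -75.38987018150786
rail end a (want -115) -113.91728125083134
```

Call:
move_arm:
  deltas: [20,0,-1.2,0,0,0,0,20,0,-1.2,0,0,0,0,20,0,-1.2,0,0,0,0,20,0,-1.2,0,0,0,0,20,0,-1.2,0,0,0,0,20,0,0,0,0,0,0]

```text
t: 13.7
tcp_pos: [0.5835, -0.2124, 0.0333]
tool_rot: [0.046, 0.706, -0.043, 0.706]
force: [3.0, 11.2, 6.7]
finger_gap: 0.339
```

```bash
python3 -c "
from chk import *;f('c6');snap('side','sd6')
from h import *
s=snap('scene','s6');
for n,k in (('scene0',0),('s6',1)):
    s=dict(np.load('pics/'+n+'.npz'));im=s['image'][190:260,75:210,::-1];cv2.imwrite('pics/z%d.png'%k,cv2.resize(im,None,fx=5.5,fy=5.5,interpolation=cv2.INTER_CUBIC))
"
```

```text
top plane slope deg y,z [ 0.22 -0.06] x at 0 -24.22 y max 58.17 z [-17.34  16.96]
yaw edges deg [ 0.97 -0.45] at0 [-16.23  15.22]
t 13.75 tcp a,b,z mm -12.58 0.18 33.24 F along,lat,up -10.81 0.93 7.19
post top z world 0.057558857764586524
post rear end a -70.77060265585253
rail end a (want -115) -114.01760546109662
```

View pics/z1.png

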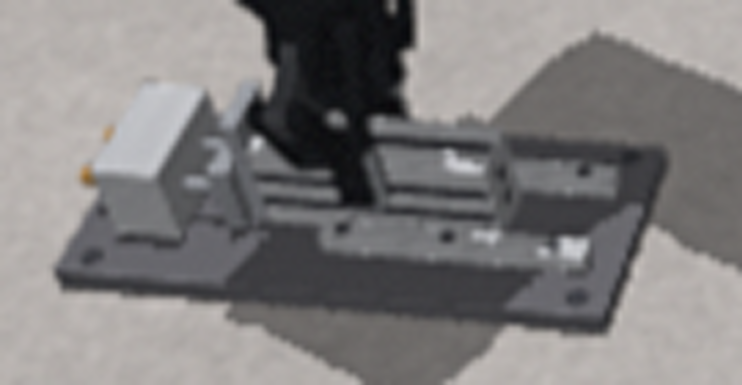

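View pics/z0.png

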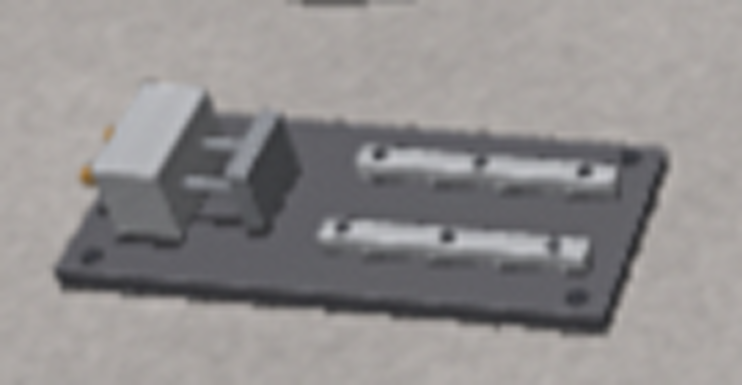

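```bash
cat > stop.py <<'E'
from h import *
def stop(n):
    X=pts(dict(np.load('pics/'+n+'.npz'))).reshape(-1,3)
    u=np.array([-.1249,-.9922]);w=np.array([.9922,-.1249])
    a=(X[:,:2]-[.5817,-.2248])@u*1e3;b=(X[:,:2]-[.5817,-.2248])@w*1e3
    k=(a>30)&(a<74)&(abs(b)<19)&(X[:,2]>.0465)&(X[:,2]<.053)
    kp=(a>5)&(a<74)&(abs(b)<16)&(X[:,2]>.068)&(X[:,2]<.079)
    print(n,k.sum(),np.percentile(a[k],[2,10,50,90,98]).round(1), 'plate',kp.sum(),np.percentile(a[kp],[2,50,98]).round(1) if kp.any() else '')
E
python3 -c "
from stop import *
for n in ['scene0','s2','s6','side0','sd2','sd6']: stop(n)"
```

```text
scene0 45 [39.7 40.8 45.  49.3 50.3] plate 0 
s2 48 [39.6 40.5 43.9 49.  50.2] plate 40 [ 6.5 10.2 15.3]
s6 26 [31.1 33.7 48.3 57.  58.6] plate 40 [40.6 44.2 49.4]
side0 26 [38.  38.2 41.1 49.1 73.7] plate 0 Traceback (most recent call last):
  File "<string>", line 3, in <module>
    for n in ['scene0','s2','s6','side0','sd2','sd6']: stop(n)
                                                       ~~~~^^^
  File "stop.py", line 8, in stop
    print(n,k.sum(),np.percentile(a[k],[2,10,50,90,98]).round(1), 'plate',kp.sum(),np.percentile(a[kp],[2,50,98]).round(1) if kp.any() else '')
                    ~~~~~~~~~~~~~^^^^^^^^^^^^^^^^^^^^^^
    return _quantile_unchecked(
        a, q, axis, out, overwrite_input, method, keepdims, weights)
    return _ureduce(a,
                    func=_quantile_ureduce_func,
    ...<5 lines>...
                    overwrite_input=overwrite_input,
                    method=method)
    r = func(a, **kwargs)
    result = _quantile(arr,
                       quantiles=q,
    ...<2 lines>...
                       out=out,
                       weights=wgt)
    slices_having_nans = np.isnan(arr[-1, ...])
                                  ~~~^^^^^^^^^
IndexError: index -1 is out of bounds for axis 0 with size 0
```

Call:
move_arm:
  deltas: [20,0,-1,0,0,0,0,20,0,-1,0,0,0,0,20,0,-1,0,0,0,0,20,0,0,0,0,0,0,20,0,0,0,0,0,0]

```text
t: 14.35
tcp_pos: [0.5831, -0.2146, 0.0333]
tool_rot: [0.046, 0.706, -0.043, 0.706]
force: [2.4, 11.5, 6.6]
finger_gap: 0.335
```

```bash
python3 -c "
from chk import *;f('c7');snap('side','sd7');snap('scene','s7')
from stop import *
stop('s7');stop('sd7')
"
```

```text
top plane slope deg y,z [ 0.27 -0.11] x at 0 -24.22 y max 58.18 z [-17.35  16.81]
yaw edges deg [ 0.28 -0.46] at0 [-15.66  15.21]
t 14.4 tcp a,b,z mm -10.26 0.15 33.25 F along,lat,up -12.65 2.59 6.1
post top z world 0.05748045074206558
post rear end a -68.4842689993385
rail end a (want -115) -114.19838969184688
s7 31 [31.2 34.  51.6 59.7 61.4] plate 41 [43.1 46.6 53.3]
sd7 1 [43.6 43.6 43.6 43.6 43.6] plate 4 [42.5 42.6 44.1]
```

Call:
move_arm:
  deltas: [20,0,-0.8,0,0,0,0,20,0,0,0,0,0,0,20,0,0,0,0,0,0,20,0,0,0,0,0,0]

```text
t: 14.9
tcp_pos: [0.583, -0.2152, 0.0332]
tool_rot: [0.046, 0.706, -0.043, 0.706]
force: [3.5, 13.4, 5.9]
finger_gap: 0.342
```

```bash
python3 -c "
from chk import *;f('c8');snap('side','sd8');snap('scene','s8')
from stop import *
stop('s8')
X=pts(dict(np.load('pics/c8.npz'))).reshape(-1,3)
u=np.array([-.1249,-.9922]);w=np.array([.9922,-.1249])
a=(X[:,:2]-[.5817,-.2248])@u;b=(X[:,:2]-[.5817,-.2248])@w
k=(a<-.02)&(a>-.066)&(abs(b)<.013)&(X[:,2]>.053)&(X[:,2]<.063)
print(np.degrees(np.linalg.lstsq(np.c_[a[k],b[k],np.ones(k.sum())],X[k,2],rcond=None)[0][:2]))
s=dict(np.load('pics/s8.npz'));im=s['image'][190:260,75:210,::-1];cv2.imwrite('pics/z8.png',cv2.resize(im,None,fx=5.5,fy=5.5,interpolation=cv2.INTER_CUBIC))
"
```

```text
top plane slope deg y,z [ 0.27 -0.15] x at 0 -24.21 y max 58.2 z [-17.42  16.96]
yaw edges deg [ 1.31 -0.99] at0 [-16.52  15.63]
t 14.95 tcp a,b,z mm -9.68 0.15 33.25 F along,lat,up -12.94 0.83 6.72
post top z world 0.05749040124101398
post rear end a -67.92922008376667
rail end a (want -115) -114.04456511421152
s8 31 [31.2 35.  50.9 60.8 62.2] plate 40 [43.7 47.1 52.1]
[-0.07238568  0.16951776]
```

View pics/z8.png

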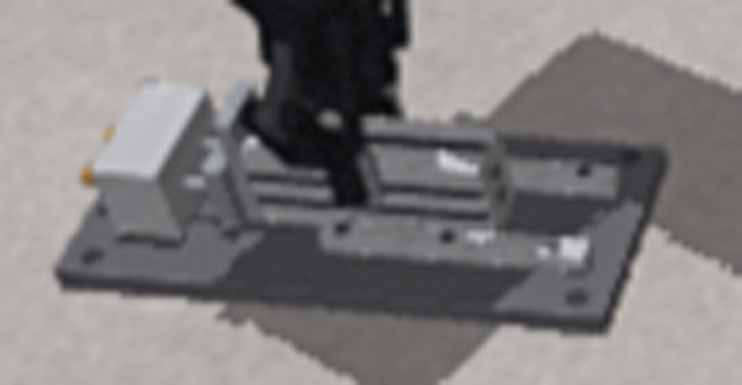

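View pics/s8.png

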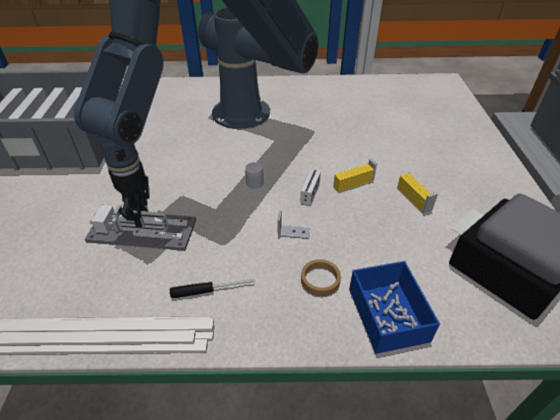

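```bash
python3 -c "
from chk import *;f('c9');print(job.sign_off())"
```

```text
top plane slope deg y,z [ 0.26 -0.13] x at 0 -24.22 y max 58.18 z [-17.25  17.3 ]
yaw edges deg [ 0.52 -0.39] at0 [-15.86  15.2 ]
t 15.1 tcp a,b,z mm -9.7 0.14 33.24 F along,lat,up -13.29 2.0 6.14
post top z world 0.057496426108624675
post rear end a -67.92038268268202
rail end a (want -115) -114.04931663664685
the job is handed in; nothing more can be done
None
```

The post is flat in the channel with its end plate pressing on the stop, and the arm was still holding and pushing when I handed the job in at about 15 s. I gripped it across its width, set it down about 25 mm short of the stop, and slid it in small steps.

- **Stop travel:** about 12 mm in. The post's rear end moved about 37 mm from 25 mm short (12.1 mm), and the stop's back edge in the scene view moved 11.9 mm.
- **Seating:** the post is level within about 0.2°. Its top reads 57.5 mm above the bench, against 57 mm expected, and it was centred in the channel within about 1 mm when I lowered it in.
- **Push force:** the wrist shows 13 N along the channel, more than the 9.6 N spring force. I put the difference down to floor friction, because it took 4–5 N to slide the post before it touched the stop. The arm also presses down with about 6 N.
- **Disagreements:** an earlier check of the stop, from its top-edge points, read 10.4 to 11.1 mm when the post's movement gave 11.5 mm. I pushed 0.8 mm further after that. The side view was too blocked to give a stop reading.
- **Slip:** I turned the wrist the wrong way once above the bench. I corrected it before the grasp and nothing was touched.
- **Other items:** nothing else on the bench appears moved in the last scene picture.

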